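# Release the braai blower's battery pack from its charger and stop it with the other finger

## Task

Pop the battery pack out of its charger on the shelf: press down the release key beside the slide with one finger until the latch lets go, with your other finger standing across the slide in front of the pack, so that the pack springs loose and comes to rest against that finger a few centimetres down the slide instead of shooting out of it. Finish while still holding the pack back with that finger, the pack at rest on its rails. Only press and block: do not lift or pull the pack out, and leave the other things on the shelf where they are.

Things in the scene. Friction and masses are not known exactly. Their poses are not given: they have to be found in the camera images.
- dock: Grey plastic battery charger screwed to the shelf, 203 mm long (x), 107 mm wide (y), 110 mm high at its rear tower; yaw varies. Origin: on the shelf under the slide's middle line, abreast of the key; x points (level) up the slide to the tower, y to the key's side. The slide, a trough open at its lower end, falls 20 degrees towards -x. The key's deck, 42 mm high, fills y = 34 to 61, x = -28 to 46 mm.
- stop_place (a point): Point on the slide floor's middle line abreast of the key (dock x = 0, y = 0), 34 mm above the shelf. The trough is 58 mm wide; lips on its rails leave 49 mm clear (y = -24.5 to 24.5 mm), their tops 11.5 mm off the floor, the rails' outer sides at y = +-34 mm. A finger can stand here, ahead of the locked pack.
- mouth (a point): Middle of the slide floor's open lower end (dock x = -45 mm), 18 mm above the shelf. When the latch lets go a spring plunger drives the pack about 20 mm down the slide; the slick slope then carries it on and out here within a fraction of a second. Nothing but a finger stops it.
- key_top (a point): Centre of the top of the release key, a black ribbed key 24 mm (x) by 20 mm (y), 46 mm to the +y side of the slide's middle line (dock x = 0, y = 46 mm). Top 50 mm above the shelf when up, 44 mm when fully down: a fingertip that holds it down is level with a point 10 mm above the slide floor at stop_place.
- key (a joint): Travel of the release key straight down: 0 up, 0.006 m fully down. It springs back; it takes about 2.5 N to start and 6 N at the bottom. The latch lets go after about 3 to 3.5 mm.
- pack: Black battery pack, 74 mm long (x, up the slide), 46 wide (55 over its rail feet), 32 high, about 0.28 kg, grey panel on top. Origin: centre of its underside, at dock x = 74 mm while locked; z square to the slide. Nose (towards -x) upright to 20 mm, raked back above; its foremost edge lies 42 mm (level) before the origin, 6 mm higher: at dock x = 33, 67 mm above the shelf while locked.
- mug: Grey enamel mug, 84 mm across, 85 mm high, origin at the centre of its underside; stands beyond the key's side of the charger. Leave alone.
- jar: Glass jar with a steel twist cap, 76 mm across, 110 mm high, behind the charger; origin at the centre of its underside. Leave alone.
- shaker: Steel salt shaker, 54 mm across, 96 mm high, behind the charger; origin at the centre of its underside. Leave alone.
- lighter: Gas lighter lying along its x axis, 240 mm long, 27 mm high, beside the charger on the side away from the key; origin where barrel meets handle, on the shelf. Leave alone.
- brush: Grill brush, wooden handle 28 mm wide and steel bristles upward, 310 mm long, 43 mm high; origin near its middle, on the shelf. Leave alone.
- tongs: Steel braai tongs with wooden grips lying along x, 330 mm long, 20 mm high; origin near the middle, on the shelf. Leave alone.
- blower: Cordless braai blower lying on its side, 390 mm long, 60 mm high; origin under its round fan housing. Leave alone.
Mind the look-alikes: they are no part of the job. Several things have the shape of the pack; the one meant has the colours described above.

How it is judged:
By the outcome, as a careful person would: the job done as asked, in the order asked, and still so for the second after the job is handed in, while the arm keeps its last pose, push and grip.
It also fails if it takes over 32 s, if anything falls off the work surface, if the arm or the gripper's body presses on something with over 40 N, if the wrist force passes 120 N, or if a joint passes its speed limit or range.

## Robot

A 7-joint arm with a two-finger parallel gripper is mounted at the origin on the work surface. World frame = base frame: x ahead of the robot, y to its left, z up, the work surface at z = 0. Lengths are in mm, angles in degrees, forces in N, time in s.
With the tool pointing down it reaches from about 350 to 900 mm from the base axis. Payload 19.9 kg.
Tool frame: the origin (TCP) lies on the centre line of the jaws, within the pads' length; the fingertips stand r.tips_ahead ahead of it and the grasp point (between the pads) lies 8 mm behind it (r.tips_ahead is the distance from the TCP to the fingertips, in mm); z points along the fingers, y is the line along which they close (so a half turn about z gives the same grasp; the last joint's range is limited). The gripper opens to 85 mm and grips with 20 to 120 N. Pads are 22 mm wide; open, the fingers measure 114 mm over their backs; the gripper's body (76 mm by 85 mm) begins 54 mm behind the grasp point. The pads swing forward as they close: fully open they stand 13 mm farther back than shut.
Start: joints at [-73.31, 23.915, -0.59, 92.452, 0.269, 63.638, -3.037], TCP at [204.17, 590.692, 242.26] pointing down, gripper open.
Joint ranges: [-161.28, 161.28], [-22.2, 115.67], [-73.04, 71.86], [3.21, 147.25], [-68.34, 248.33], [10.77, 114.83], [-161.83, 161.83]. Speed limits (degrees/s): [108.29, 108.29, 136.94, 136.94, 172.46, 172.46, 172.46].

## Interface

Orientations are given as a 3x3 rotation matrix whose columns are the frame's x, y, z axes.
In Python, from station import r, vision, workorder gives the robot as it stands.
- The arm moves only by the tool move_arm, never from a script. Its argument "moves" is a list of rows, each a list of 6 numbers: the shift along the tool's x, y, z in m, then the turn, a rotation vector about the tool's x, y, z in degrees. A call has 1 to 8 rows; each row is the pose to reach, as a shift and turn from the pose commanded when the call began, along the tool's axes at that moment; what a row does not reach only later rows make up. A row lasts 1/12 s, in which the tool goes at most 41.7 mm and 7.16 degrees, less where a joint would pass 70% of its speed; a pose out of reach is approached as far as the arm can. A call with a gripper value outside its range is refused whole. "gripper" is the finger opening in m, from 0 to 0.0854, set as the call begins (left out, the last holds). The fingers move at their own pace and stop on an object; "grip_force" is the grip in N (left out, the last holds). Time passes only in rows, so rows that repeat a pose let the fingers close. It gives the time, the measured TCP pose, the force, the opening and the grip force at its end, in the units of the state.
- r.get_state(): the state, without advancing time (a new reading comes with each control period).
- vision.capture(name): name is "scene" or "top" or "wrist"; returns the picture (480x640x3 uint8, red, green, blue); there is no depth.
- vision.camera_info(name): a dict with "intrinsics" (3x3 intrinsics, pixels), "k1" (the pictures are not rectified: a ray, as slopes to the right and down, at radius r is drawn at 1 + k1 r^2 times it, then the intrinsics apply), "cam_to_world" (4x4, takes a point from camera to world coordinates). Camera axes: x right, y down, z forward; pixel columns grow to the right and rows downward; lengths in mm; the calibration is good to about 2 mm. A picture is of the moment at which its call begins: read the wrist's pose just before it. camera_info takes no time and is no camera call; for the wrist camera it gives the pose at the moment of the call.
- workorder.close_job(): hands the job in; it is judged then, once.
The state is a dict: "t": time; "qpos": joint angles; "joint_vel": joint speeds; "effort": joint torques, N m; "tcp_pos": TCP position; "tcp_rot": TCP orientation; "contact_force": force on the tool from outside, world axes, zero at the start; "wrist_torque": the same for the moment, N m; "gripper_width": finger opening in mm; "finger_force": force on a finger pad.
Only numpy, scipy, OpenCV 4.12 (cv2) and the standard library are available. Lean on these libraries where they do the work, as an engineer would, in place of code of your own. Each camera call takes 0.05 s, during which the arm holds its last target. There are 200 camera calls.

## Working session

There is one attempt and no reset: what is moved stays moved. The work goes in short steps, Python scripts to look and compute and a tool call to move; the robot and the scene stay as the last step left them, time stands still between calls to the robot, and variables do not carry over. Pictures are saved under pics/ and viewed, at most 10 in all, crops included, and the job is handed in when it is done.

Besides the shell and the picture viewer there is one more tool, called in YAML: its name, and indented under it one key for each argument. move_arm: Moves the arm, as the interface text tells. Its arguments: {"type":"object","properties":{"moves":{"type":"array","items":{"type":"array","items":{"type":"number"}}},"gripper":{"type":"number"},"grip_force":{"type":"number"}},"required":["moves"]}

```bash
mkdir -p pics; ls; python3 - <<'E'
from station import r, vision, workorder
import cv2,numpy as np
s=r.get_state();print(s,r.tips_ahead)
for n in ("scene","top"):
    im=vision.capture(n);cv2.imwrite(f"pics/{n}0.png",im[:,:,::-1]);print(n,vision.camera_info(n))
E
```

```text
pics
{'t': 0.0, 'qpos': array([-73.31166992,  23.94759617,  -0.59031171,  92.48569101,
         0.2682831 ,  63.63925433,  -3.03471513]), 'joint_vel': array([ 0.04409165,  0.00855769,  0.029724  ,  0.05576114,  0.08470333,
       -0.06560851,  0.01063071]), 'effort': array([ 7.84750991e-04, -8.64423108e+01,  6.79316372e-01, -4.34904528e+01,
        1.91364175e-02,  7.37367809e-03,  2.95229006e-05]), 'tcp_pos': array([204.05518789, 590.38878476, 241.66386548]), 'tcp_rot': array([[-9.45153629e-01,  3.26625943e-01, -3.32347920e-04],
       [ 3.26626103e-01,  9.45152875e-01, -1.19681306e-03],
       [-7.67906019e-05, -1.23972571e-03, -9.99999229e-01]]), 'contact_force': array([ 0.12951764, -0.80177046,  0.6395055 ]), 'wrist_torque': array([-0.0151606 ,  0.04788225, -0.03008204]), 'finger_force': 0.0, 'gripper_width': 85.53029727645604} 11.0
scene {'intrinsics': array([[472.90621886,   0.        , 313.71636377],
       [  0.        , 472.90621886, 244.69418885],
       [  0.        ,   0.        ,   1.        ]]), 'k1': -0.05970895697714409, 'cam_to_world': array([[ 1.44865863e-01,  5.666
[... 171 characters left out ...]
6129e-01, -5.71776912e-01,
         8.07151079e+02],
       [ 0.00000000e+00,  0.00000000e+00,  0.00000000e+00,
         1.00000000e+00]])}
top {'intrinsics': array([[590.32282788,   0.        , 316.55596368],
       [  0.        , 590.32282788, 254.18804627],
       [  0.        ,   0.        ,   1.        ]]), 'k1': -0.025273208221843986, 'cam_to_world': array([[ 2.58212676e-02, -9.96014903e-01,  8.53673006e-02,
         4.41195677e+02],
       [-9.99621026e-01, -2.65409683e-02, -7.30628636e-03,
        -1.56577318e+01],
       [ 9.54290091e-03, -8.51462910e-02, -9.96322760e-01,
         1.72272522e+03],
       [ 0.00000000e+00,  0.00000000e+00,  0.00000000e+00,
         1.00000000e+00]])}
```

View pics/scene0.png

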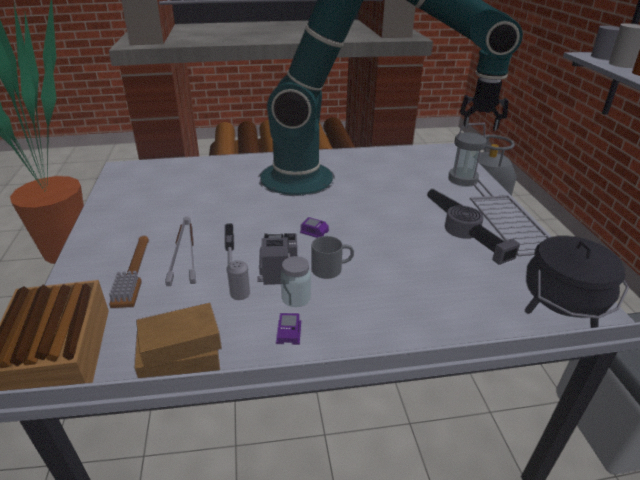

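View pics/top0.png

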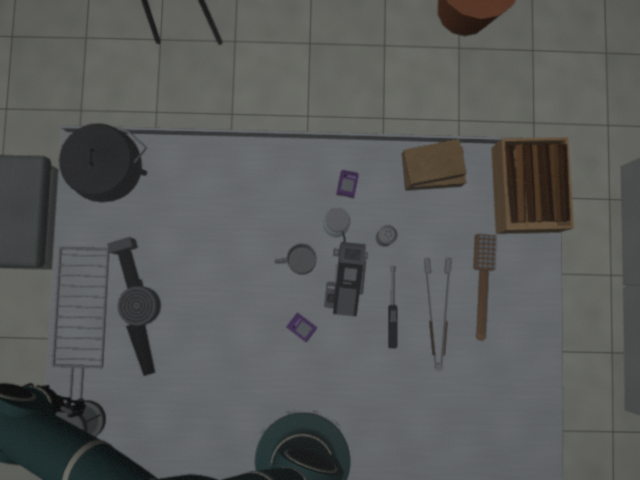

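The scene picture shows the charger near (280,258), with the mug at (328,257) on its key side and the jar and shaker behind it. In the top picture the dock spans about (335–367, 243–316), tower away from the robot, key block at (330,295). The purple things are look-alikes.

```bash
cat > h.py <<'E'
from station import r, vision, workorder
import cv2,numpy as np
def ray(info,px):
    K=info["intrinsics"];k1=info["k1"];T=info["cam_to_world"]
    d=np.array([(px[0]-K[0,2])/K[0,0],(px[1]-K[1,2])/K[1,1]]);u=d.copy()
    for _ in range(20): u=d/(1+k1*(u@u))
    return T[:3,3],T[:3,:3]@np.array([u[0],u[1],1.])
def onz(info,px,z):
    o,d=ray(info,px);return o+d*(z-o[2])/d[2]
def cross(i1,p1,i2,p2):
    o,d=ray(i1,p1);q,e=ray(i2,p2)
    s=np.linalg.lstsq(np.c_[d,-e],q-o,rcond=None)[0]
    a=o+s[0]*d;b=q+s[1]*e
    return (a+b)/2,np.linalg.norm(a-b)
def proj(info,P):
    K=info["intrinsics"];T=info["cam_to_world"]
    c=T[:3,:3].T@(np.array(P)-T[:3,3]);u=c[:2]/c[2];u=u*(1+info["k1"]*(u@u))
    return u*K[0,0]+K[:2,2]
E
python3 - <<'E'
from h import *
t=vision.camera_info("top")
print("key",onz(t,(331,289),50),onz(t,(331,297),50)); print("mug",onz(t,(302,259),85))
im=cv2.imread("pics/top0.png")[225:335,270:400]
cv2.imwrite("pics/topc.png",cv2.resize(im,None,fx=5,fy=5,interpolation=cv2.INTER_CUBIC))
w=vision.camera_info("wrist");s=r.get_state();R=s["tcp_rot"]
print(R.T@(w["cam_to_world"][:3,3]-s["tcp_pos"]),R.T@w["cam_to_world"][:3,:3],w["intrinsics"])
E
```

```text
key [486.73866905 -71.35259735  50.        ] [464.15125999 -71.8907888   50.        ]
mug [567.01006528  12.46735316  85.        ]
[  75.02109796   -0.3303979  -132.76285608] [[-6.32227611e-04 -9.56003651e-01 -2.93354086e-01]
 [ 9.99999694e-01 -4.69073393e-04 -6.26517746e-04]
 [ 4.61348656e-04 -2.93354393e-01  9.56003654e-01]] [[378.17984974   0.         320.80050547]
 [  0.         378.17984974 241.08419533]
 [  0.           0.           1.        ]]
```

View pics/topc.png

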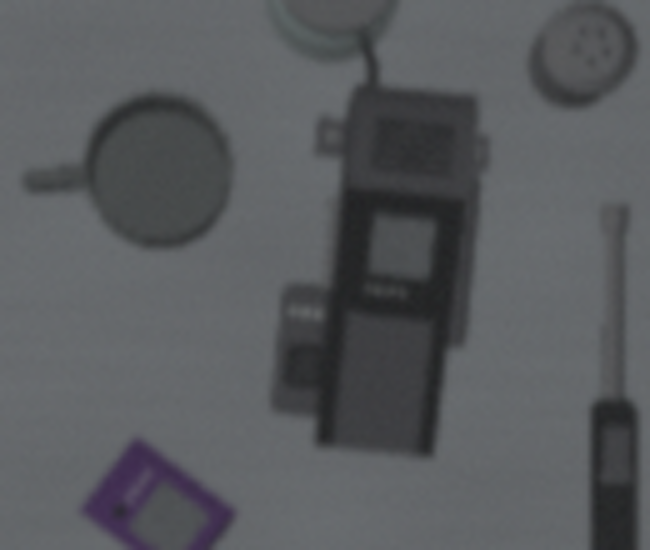

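The crop shows the slide mouth's lower end at crop (317,445)–(433,455), the black key at (303,365) and the pack at (330–465, 190–320), with its grey panel upward.

```bash
python3 - <<'E'
from h import *
t=vision.camera_info("top")
f=lambda c,z:onz(t,(270+c[0]/5,225+c[1]/5),z)
a,b=f((317,445),29),f((433,455),29);k=f((303,365),50)
print("mouth",a,b,"w",np.linalg.norm(a-b));print("key",k)
y=(a-b);y/=np.linalg.norm(y);x=np.array([y[1],-y[0],0])
print("yaw",np.degrees(np.arctan2(x[1],x[0])))
print("dock0 via key",k-46*y,"via mouth",(a+b)/2+45*x)
o=k-46*y; s=r.get_state(); print("tower jar check",o+150*x)
# view pose: camera above; target tcp with tool x->?, report start tool axes
print(s["tcp_rot"].round(3))
E
```

```text
mouth [416.17621772 -80.60787769  29.        ] [ 412.1749507  -147.03191693   29.        ] w 66.54444474210307
key [461.30203925 -70.827164    50.        ]
yaw -3.44723117737635
dock0 via key [ 458.53609412 -116.74393161   50.        ] via mouth [ 459.09416122 -116.5257132    29.        ]
tower jar check [ 608.26468415 -125.76331789   50.        ]
[[-0.945  0.327 -0.   ]
 [ 0.327  0.945 -0.001]
 [-0.    -0.001 -1.   ]]
```

move_arm:
  moves:
    - [-0.466,-0.563,0.02,0,0,-15.6]
    - [-0.466,-0.563,0.02,0,0,-15.6]
    - [-0.466,-0.563,0.02,0,0,-15.6]
    - [-0.466,-0.563,0.02,0,0,-15.6]
    - [-0.466,-0.563,0.02,0,0,-15.6]
    - [-0.466,-0.563,0.02,0,0,-15.6]
    - [-0.466,-0.563,0.02,0,0,-15.6]
    - [-0.466,-0.563,0.02,0,0,-15.6]

```text
t: 0.77
tcp_pos: [321.2, 276.6, 233.0]
tcp_rot: [[-0.998, 0.06, -0.0], [0.06, 0.998, 0.0], [0.0, 0.0, -1.0]]
contact_force: [1.5, 0.3, 0.9]
gripper_width: 85.5
finger_force: 0.0
```

```bash
cat > g.py <<'E'
import sys;from h import *
O=np.array([float(v) for v in sys.argv[1:3]]);yaw=np.radians(float(sys.argv[3]))
dx,dy,z=[float(v) for v in sys.argv[4:7]]   # dock-frame target of TCP
X=np.array([np.cos(yaw),np.sin(yaw),0]);Y=np.array([-X[1],X[0],0])
P=np.r_[O,z]+dx*X+dy*Y
R=np.c_[-X,Y,[0,0,-1]];s=r.get_state()
print("t",s["t"],"tcp",s["tcp_pos"],"dock",X@(s["tcp_pos"]-np.r_[O,0]),Y@(s["tcp_pos"]-np.r_[O,0]),"F",s["contact_force"],"w",s["gripper_width"])
Rt=s["tcp_rot"]
print("shift mm",Rt.T@(P-s["tcp_pos"]),"rot",np.degrees(cv2.Rodrigues(Rt.T@R)[0].ravel()))
E
python3 g.py 459 -117 -3.4 0 23 220
```

```text
t 0.7667 tcp [321.21555485 276.62702974 233.03844893] dock -160.88651249395463 384.76268265841156 F [1.51152161 0.29174024 0.85812868] w 85.4631553056227
shift mm [-161.28444846 -361.58714396   12.99129025] rot [ 0.0028956  -0.01027236 -0.06267052]
```

move_arm:
  moves:
    - [-0.161,-0.362,0.013,0,0,0]
    - [-0.161,-0.362,0.013,0,0,0]
    - [-0.161,-0.362,0.013,0,0,0]
    - [-0.161,-0.362,0.013,0,0,0]
    - [-0.161,-0.362,0.013,0,0,0]
    - [-0.161,-0.362,0.013,0,0,0]
    - [-0.161,-0.362,0.013,0,0,0]
    - [-0.161,-0.362,0.013,0,0,0]

```text
t: 1.43
tcp_pos: [437.9, -35.4, 222.4]
tcp_rot: [[-0.998, 0.06, 0.0], [0.06, 0.998, 0.0], [-0.0, 0.0, -1.0]]
contact_force: [2.1, 2.1, -0.2]
gripper_width: 85.2
finger_force: 0.0
```

```bash
python3 g.py 459 -117 -3.4 0 23 220
```

```text
t 1.4333 tcp [437.93554656 -35.44017515 222.35753931] dock -25.86439381956029 80.16700918358215 F [ 2.14134165  2.12289525 -0.17360046] w 85.22396972341971
shift mm [-25.91947997 -57.14183255   2.36290699] rot [ 0.00670734  0.02668396 -0.05632431]
```

```bash
cat > w.py <<'E'
import sys,pickle;from h import *
n=sys.argv[1]
i=vision.camera_info("wrist");im=vision.capture("wrist")
pickle.dump(i,open(n+".pkl","wb"));cv2.imwrite(f"pics/{n}.png",im[:,:,::-1])
E
python3 w.py w1
```

move_arm:
  moves:
    - [-0.025,-0.057,0.002,0,0,0]
    - [-0.025,-0.057,0.002,0,0,0]
    - [-0.025,-0.057,0.002,0,0,0]
    - [-0.025,-0.057,0.002,0,0,0]

```text
t: 1.82
tcp_pos: [459.2, -92.6, 219.9]
tcp_rot: [[-0.998, 0.063, -0.001], [0.063, 0.998, -0.001], [0.001, -0.001, -1.0]]
contact_force: [-0.4, 0.1, -0.0]
gripper_width: 85.4
finger_force: 0.0
```

```bash
python3 w.py w2;python3 g.py 459 -117 -3.4 0 23 220
```

```text
t 1.8667 tcp [459.06324338 -91.51579391 219.95434394] dock -1.448243781914205 25.443100240671285 F [0.74120558 0.57549265 0.87340675] w 85.47662637146438
shift mm [-1.45209516 -2.44079474 -0.04662624] rot [-0.00557702 -0.04772279 -0.09126727]
```

View pics/w1.png

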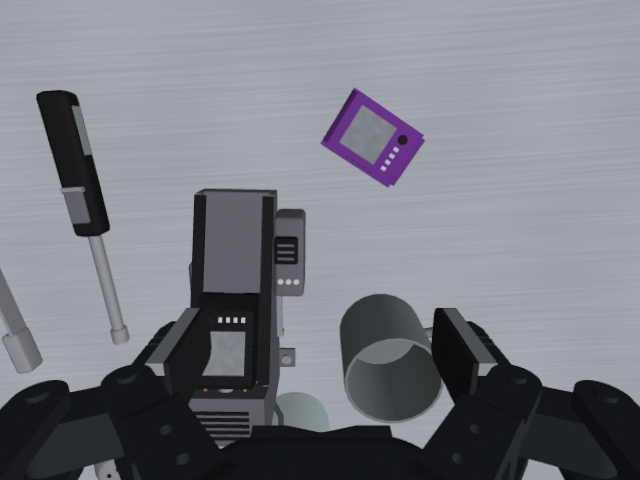

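View pics/w2.png

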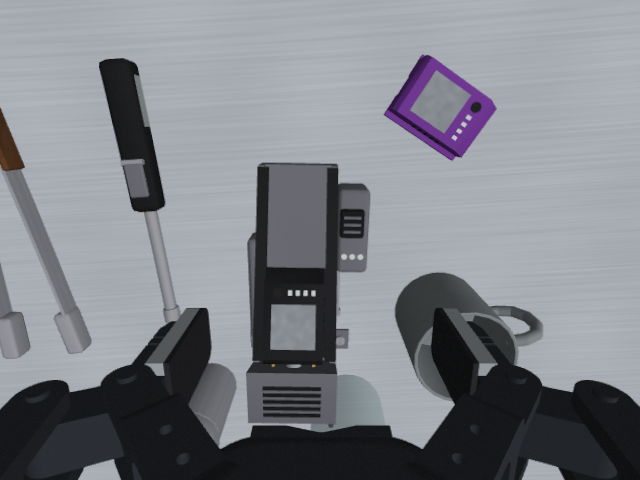

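w1: key at about (286,250), mouth corners (195,192) and (276,192). w2: key at about (352,223), mouth corners (258,165) and (338,165), mug at (460,340); the pack is black with a grey panel, locked.

```bash
python3 - <<'E'
from h import *
import pickle
i1,i2=[pickle.load(open(n+".pkl","rb")) for n in("w1","w2")]
def key(n,x0,y0,x1,y1):
    g=cv2.imread(f"pics/{n}.png",0)[y0:y1,x0:x1]
    m=cv2.morphologyEx((g<60).astype(np.uint8),cv2.MORPH_CLOSE,np.ones((7,7)))
    c=max(cv2.findContours(m,0,2)[0],key=cv2.contourArea);b=cv2.boundingRect(c);print(n,b,cv2.minAreaRect(c))
    return np.array(cv2.minAreaRect(c)[0])+[x0,y0]
k1=key("w1",274,225,306,278);k2=key("w2",339,200,371,250)
K,e=cross(i1,k1,i2,k2);print("key",k1,k2,K,e,"onz",onz(i1,k1,50),onz(i2,k2,50))
L,el=cross(i1,(195,192),i2,(258,165));Rr,er=cross(i1,(276,192),i2,(338,165));print("mouth",L,el,Rr,er)
# rail edges along slide in w2 -> yaw : lower-end corner pairs on z=29
for z in(29,):
  for i,a,b in((i1,(195,192),(276,192)),(i2,(258,165),(338,165))):
    p,q=onz(i,a,z),onz(i,b,z);print(p,q,np.linalg.norm(p-q),"yaw",np.degrees(np.arctan2(-(q-p)[0],(q-p)[1])))
E
```

```text
w1 (0, 11, 24, 42) ((11.499998092651367, 31.499996185302734), (22.999996185302734, 40.99999237060547), 0.0)
w2 (0, 9, 26, 29) ((12.5, 23.0), (28.0, 25.0), 90.0)
key [285.49999809 256.49999619] [351.5 223. ] [462.28650544 -67.62329895  60.67831712] 4.9814830659851275 onz [468.38233385 -67.97037636  50.        ] [462.7031114 -67.9704202  50.       ]
mouth [ 412.58481957 -143.53899051   27.82137905] 0.9101098039167691 [418.60304426 -75.40834136  13.97239518] 0.07166837882563955
[ 411.97742388 -143.28350097   29.        ] [416.11625208 -73.47384398  29.        ] 69.93223940230332 yaw -3.3929421531878483
[ 412.90993361 -143.18689607   29.        ] [417.11387068 -75.95904583  29.        ] 67.35916370564887 yaw -3.5781990190465094
```

```bash
python3 - <<'E'
from h import *
import pickle
i1,i2=[pickle.load(open(n+".pkl","rb")) for n in("w1","w2")]
K,e=cross(i1,(286.5,250),i2,(351.5,223));print(K,e)
E
python3 g.py 460 -113 -3.5 0 23 130
```

```text
[464.64510894 -67.45274806  43.19201899] 0.36812328601559124
t 1.8667 tcp [459.06324338 -91.51579391 219.95434394] dock -2.246588780962222 21.38694609444775 F [0.74120558 0.57549265 0.87340675] w 85.47662637146438
shift mm [-2.3217515   1.62152696 89.95228301] rot [-0.00561866 -0.0477179   0.00873272]
```

move_arm:
  moves:
    - [-0.002,0.001,0.04,0,0,0]
    - [-0.002,0.001,0.08,0,0,0]
    - [-0.002,0.001,0.09,0,0,0]
    - [-0.002,0.001,0.09,0,0,0]
    - [-0.002,0.001,0.09,0,0,0]
    - [-0.002,0.001,0.09,0,0,0]
    - [-0.002,0.001,0.09,0,0,0]
    - [-0.002,0.001,0.09,0,0,0]
  gripper: 0.032
  grip_force: 40

```text
t: 2.53
tcp_pos: [462.2, -90.8, 131.6]
tcp_rot: [[-0.998, 0.06, 0.002], [0.06, 0.998, 0.0], [-0.002, 0.0, -1.0]]
contact_force: [-0.3, 0.6, 0.4]
gripper_width: 32.0
finger_force: 0.0
```

```bash
python3 w.py w3;python3 g.py 460 -113 -3.5 0 23 130
```

```text
t 2.5833 tcp [461.98893666 -90.79216137 131.38111206] dock 0.629470776722886 22.287838208426578 F [0.25066396 0.29300527 0.20084608] w 31.834345934588733
shift mm [0.63155719 0.71209701 1.38019265] rot [0.0205858  0.10679812 0.03919032]
```

View pics/w3.png

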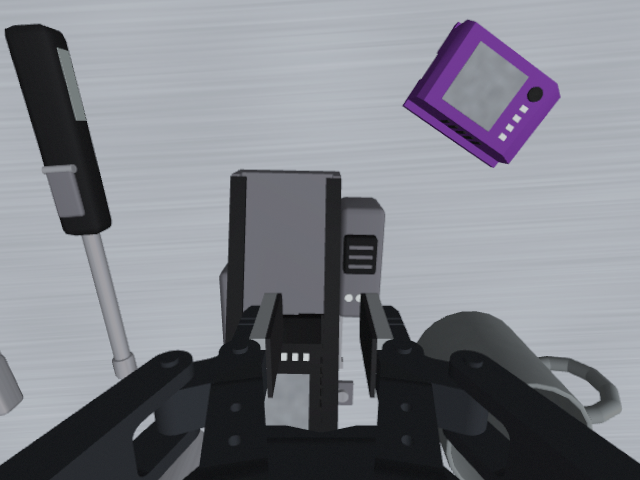

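w3: key at about (360.5,255), mouth corners (231,176) and (341,177). Fingers are half closed, with tips near (271,294) and (372,294); the mug at (505,370) is clear of them.

```bash
python3 - <<'E'
from h import *
import pickle
i2,i3=[pickle.load(open(n+".pkl","rb")) for n in("w2","w3")]
g=cv2.imread("pics/w3.png",0)[225:285,343:390]
m=cv2.morphologyEx((g<50).astype(np.uint8),cv2.MORPH_CLOSE,np.ones((5,5)))
for c in cv2.findContours(m,0,2)[0]:print(cv2.boundingRect(c))
K,e=cross(i3,(360.5,255),i2,(351.5,223));print(K,e,onz(i3,(360.5,255),50))
for a,b in (((231,176),(258,165)),((341,177),(338,165))):
  print(cross(i3,a,i2,b),onz(i3,a,29))
# key edges
for p in((343,235),(377,235),(343,274),(377,274)):print(onz(i3,p,50))
s=r.get_state();T=s["tcp_rot"]
# rail side edges direction: slide floor/rail inner boundaries
for y in(-53.5,-31,31,53.5): pass
for w in(16,30.5):
  for sg in(-1,1):
    for ax in(-11,11): print(w,sg,ax,proj(i3,s["tcp_pos"]+T@np.array([ax,sg*w,11.])).round())
E
```

```text
(0, 10, 34, 39)
[461.21134995 -68.11613118  55.55573187] 0.45952380959240724 [463.13690289 -67.39456834  50.        ]
(array([ 412.27667358, -140.93574   ,   41.23828553]), np.float64(0.9571759070422569)) [ 414.14532179 -143.74116413   29.        ]
(array([412.40335994, -77.92786345,  75.92223334]), np.float64(0.42979762536142646)) [418.82731944 -76.03042462  29.        ]
[450.01846817 -77.32039968  50.        ]
[451.23987992 -57.31674147  50.        ]
[474.74299026 -78.40036155  50.        ]
[475.99088556 -57.74534471  50.        ]
16 -1 -11 [284. 334.]
16 -1 11 [283. 287.]
16 1 -11 [359. 334.]
16 1 11 [360. 287.]
30.5 -1 -11 [251. 334.]
30.5 -1 11 [248. 287.]
30.5 1 -11 [393. 334.]
30.5 1 11 [396. 287.]
```

```bash
python3 g.py 460.2 -113.5 -3.5 -2 24 70
```

```text
t 2.5833 tcp [461.98893666 -90.79216137 131.38111206] dock 0.3993195472710955 22.774695899730542 F [0.25066396 0.29300527 0.20084608] w 31.834345934588733
shift mm [ 2.51289768  1.20493119 61.3769705 ] rot [0.0205858  0.10679812 0.03919032]
```

move_arm:
  moves:
    - [0.0025,0.001,0.02,0,0,0]
    - [0.0025,0.001,0.04,0,0,0]
    - [0.0025,0.001,0.055,0,0,0]
    - [0.0025,0.001,0.06,0,0,0]
    - [0.0025,0.001,0.06,0,0,0]
    - [0.0025,0.001,0.06,0,0,0]
  gripper: 0.036

```text
t: 3.08
tcp_pos: [459.3, -89.9, 70.9]
tcp_rot: [[-0.998, 0.061, 0.0], [0.061, 0.998, -0.0], [-0.0, -0.0, -1.0]]
contact_force: [-0.6, -0.4, 0.5]
gripper_width: 35.8
finger_force: 0.0
```

```bash
python3 w.py w4;python3 g.py 460.2 -113.5 -3.5 -2 24 62
```

```text
t 3.1333 tcp [459.51358212 -89.90230019  71.18718237] dock -2.125742682888556 23.511780532786343 F [ 0.46311726 -0.11609948  0.30901748] w 36.46895891200799
shift mm [-0.11554145  0.48850427  9.18730119] rot [-0.00207123  0.06481401  0.02247245]
```

View pics/w4.png

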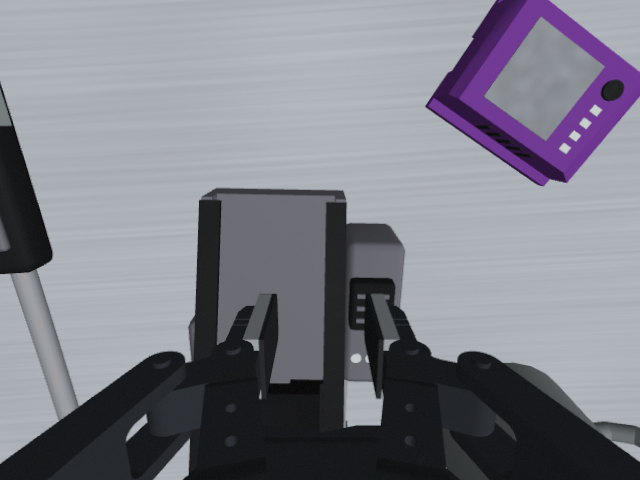

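w4: the right finger stands over the key (key at 350–395, 278–330; tip at 372–390, 294). The left finger, at 258–277, is over the middle of the slide floor (218–325), ahead of the pack.

move_arm:
  moves:
    - [0,0.0005,0.005,0,0,0]
    - [0,0.0005,0.009,0,0,0]
    - [0,0.0005,0.01,0,0,0]
    - [0,0.0005,0.01,0,0,0]
    - [0,0.0005,0.01,0,0,0]

```text
t: 3.55
tcp_pos: [459.0, -89.3, 60.3]
tcp_rot: [[-0.998, 0.06, -0.0], [0.06, 0.998, -0.0], [0.0, -0.0, -1.0]]
contact_force: [-0.1, 0.1, -0.1]
gripper_width: 35.9
finger_force: 0.0
```

move_arm:
  moves:
    - [0,0,0.001,0,0,0]
    - [0,0,0.002,0,0,0]
    - [0,0,0.003,0,0,0]
    - [0,0,0.003,0,0,0]

```text
t: 3.88
tcp_pos: [458.7, -89.2, 57.1]
tcp_rot: [[-0.998, 0.061, -0.001], [0.061, 0.998, 0.0], [0.001, 0.0, -1.0]]
contact_force: [0.8, 0.7, 4.0]
gripper_width: 36.2
finger_force: 1.8
```

move_arm:
  moves:
    - [0,0,0.001,0,0,0]
    - [0,0,0.002,0,0,0]
    - [0,0,0.0025,0,0,0]
    - [0,0,0.0025,0,0,0]
    - [0,0,0.0025,0,0,0]
    - [0,0,0.0025,0,0,0]

```text
t: 4.38
tcp_pos: [459.0, -89.2, 54.8]
tcp_rot: [[-0.998, 0.06, -0.0], [0.06, 0.998, -0.0], [0.0, -0.0, -1.0]]
contact_force: [-2.9, 0.4, 5.0]
gripper_width: 36.1
finger_force: 3.0
```

```bash
python3 w.py w5;python3 g.py 460.2 -113.5 -3.5 -2 24 54
```

```text
t 4.4333 tcp [458.99795141 -89.23528582  54.79301383] dock -2.6811318864087954 24.14607228433016 F [-2.89463234  0.07290835  4.17763334] w 36.16493420662537
shift mm [-0.68105468 -0.14642827  0.79301449] rot [-0.00268458 -0.00052095  0.0330728 ]
```

View pics/w5.png

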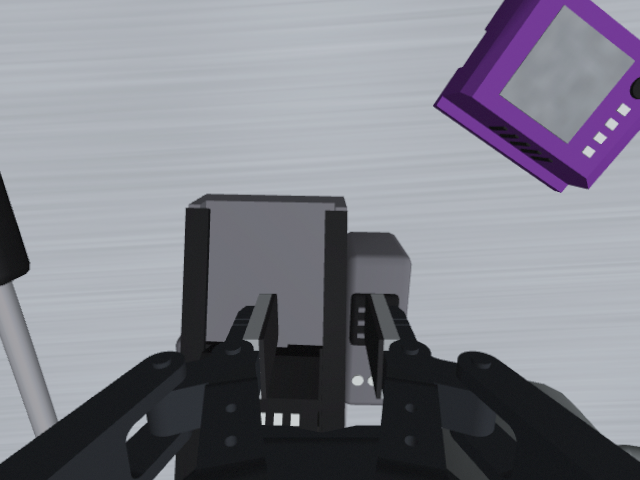

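move_arm:
  moves:
    - [0,0,0,0,0,0]
    - [0,0,0,0,0,0]
    - [0,0,0,0,0,0]
    - [0,0,0,0,0,0]
    - [0,0,0,0,0,0]
    - [0,0,0,0,0,0]

```text
t: 4.93
tcp_pos: [459.0, -89.2, 54.8]
tcp_rot: [[-0.998, 0.06, 0.0], [0.06, 0.998, -0.0], [-0.0, -0.0, -1.0]]
contact_force: [-2.6, 0.4, 4.5]
gripper_width: 36.1
finger_force: 3.0
```

```bash
python3 w.py w6; python3 - <<'E'
from h import *
import pickle
yaw=np.radians(-3.5);X=np.array([np.cos(yaw),np.sin(yaw),0]);Y=np.array([-X[1],X[0],0]);O=np.array([460.2,-113.5,0])
D=lambda p:np.round([X@(p-O),Y@(p-O),p[2]],1)
for n,c in (("w3",[(300,317)]),("w4",[(305,381)]),("w5",[(310,346)]),("w6",[(310,346)])):
    i=pickle.load(open(n+".pkl","rb"))
    for p in c:
        for z in(42,50,67): print(n,p,D(onz(i,p,z)))
a=cv2.imread("pics/w5.png",0)[330:440:3,300];b=cv2.imread("pics/w6.png",0)[330:440:3,300];print(a,b,sep="\n")
a=cv2.imread("pics/scene0.png")[215:315,215:365];b=vision.capture("scene")[215:315,215:365,::-1]
cv2.imwrite("pics/sc.png",cv2.resize(np.hstack([a,b]),None,fx=2.6,fy=2.6,interpolation=cv2.INTER_CUBIC))
s=r.get_state();print(s["contact_force"],s["tcp_pos"],s["t"])
E
```

```text
w3 (300, 317) [45.9  8.8 42. ]
w3 (300, 317) [41.6  9.3 50. ]
w3 (300, 317) [32.3 10.3 67. ]
w4 (305, 381) [45.7 15.1 42. ]
w4 (305, 381) [39.6 15.5 50. ]
w4 (305, 381) [26.6 16.4 67. ]
w5 (310, 346) [15. 19. 42.]
w5 (310, 346) [ 9.9 19.3 50. ]
w5 (310, 346) [-1.  19.8 67. ]
w6 (310, 346) [15. 19. 42.]
w6 (310, 346) [ 9.9 19.3 50. ]
w6 (310, 346) [-0.9 19.8 67. ]
[111 111 111 111 111  12   9  12  14  22  25  24  25  25  24  25  25  22
  25  24  22  25  22  31  32  33  32  33  41  48  39  33  32  25  26  23
  21]
[111 110 111 111 111  12  12  10   9  24  22  25  24  23  23  23  24  24
  25  22  24  22  24  29  33  33  31  31  41  47  33  30  33  23  25  23
  18]
[-3.1804603   0.57174676  3.93087273] [458.96892477 -89.25823867  54.76905757] 5.0333
```

View pics/sc.png

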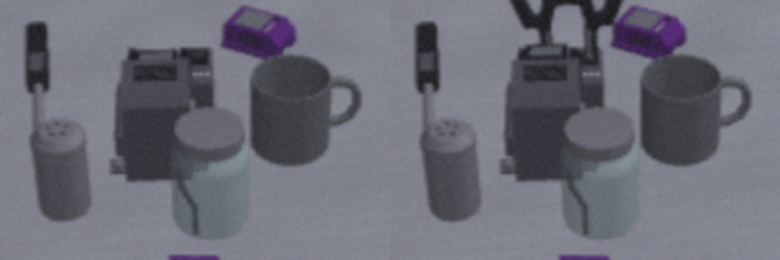

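w5 and w6 match: the pack slid about 25 mm down and is resting against the finger, with a steady push of about 3 N. The scene crops show the other things where they were.

```bash
python3 -c "
from station import workorder;print(workorder.close_job())"
```

```text
the job is handed in; nothing more can be done
None
```

The latch let go and the pack slid about 25 mm down the slide. It now rests against the blocking finger with the key still held down, nothing else on the shelf was moved, and the job is handed in at about 5 s of the 32 s allowed.

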